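Pry open the dosing-pump control box

ROBOT

A 7-joint arm with a two-finger parallel gripper is mounted at the origin on a cart in front of the work surface, level with it; the furniture and walls round the work are solid. World frame = base frame: x ahead of the robot, y to its left, z up, the work surface at z = 0. Lengths are in m, angles in rad, forces in N, time in s.
With the tool pointing down it reaches from about 0.4 to 0.85 m from the base axis. Payload 6.9 kg.
Tool frame: the origin (TCP) lies midway between the tips of the shut fingers; the grasp point (between the pads) lies behind it (ctrl.pinch_z is the z of the grasp point in the tool frame, in m); z points along the fingers, y is the line along which they close (so a half turn about z gives the same grasp; the last joint's range is limited). The gripper opens to 85 mm and grips with 20 to 120 N. Pads are 22 mm wide; open, the fingers measure 114 mm over their backs; the gripper's body (76 mm by 85 mm) begins 54 mm behind the grasp point. The pads swing forward as they close: fully open they stand 13 mm farther back than shut.
Start: joints at [-1.05, 0.507, -0.238, 1.5, 0.126, 1.149, -0.155], TCP at [0.252, 0.572, 0.231] pointing down, gripper open.
Joint ranges: [-3.08, 3.08], [-0.24, 2.05], [-1.43, 1.35], [0, 2.5], [-1.52, 4.66], [0.17, 1.96], [-2.89, 2.89]. Speed limits (rad/s): [2.39, 2.39, 3.14, 3.14, 3.14, 3.14, 3.14].

INTERFACE

Orientations are given as a unit quaternion [w, x, y, z].
In Python, from station import ctrl, get_state, vision, ticket, models gives the robot as it stands. Calls block until the motion is done:
- ctrl.movep(position, orientation): joint-space move of the TCP to a pose.
- ctrl.movel(position, frame=None, max_speed=0.15): straight line of the TCP; frame=None keeps the orientation; max_speed is the mean speed in m/s.
- ctrl.set_joints(angles): joint-space move.
- ctrl.ungrasp() and ctrl.close_gripper(force=None): open the fingers fully, or close them until they stop; force is the grip in N (None keeps the last).
- ctrl.pause(seconds).
- ctrl.ik(position, orientation): joint angles nearest the present ones, or None.
- get_state(): the state.
- vision.grab_frame(name): name is "scene" or "top"; returns (picture, depth): 400x640x3 uint8, blue, green, red; 400x640 float32, m along the optical axis (not along the pixel's ray), 0 where there is no reading.
- vision.camera_info(name): a dict with "mtx" (3x3 intrinsics, pixels), "R" (3x3) and "t" (3): a world point X has camera coordinates R X + t. Camera axes: x right, y down, z forward; pixel columns grow to the right and rows downward; lengths in m; the calibration is good to about 2 mm. A picture is of the moment at which its call begins. camera_info takes no time and is no camera call.
A pose or a line that the arm cannot do raises ctrl.Unreachable and nothing moves.
- ticket.close_job(): hands the job in; it is judged then, once.
Trained networks look in the newest picture that a camera, given by its name, has taken for a name from the list of things; names that differ only in an ending like _2 or _b are one class to them, and where a whole thing is asked for, a point or a joint stands for the part that bears it (a point fixed in the world has none). Each returns a list of dicts, best first, with "p" (0 to 1); they miss things now and then, are a little off and sometimes report something else, mostly with a low value. They report only what shows in the picture. A call takes as long as a camera call.
- models.recognise(camera, target): "point" ([column, row] in pixels, amid what is visible of it).
- models.masks_of(camera, target): "mask" (400x640 bool, what is visible of it) and "point" ([column, row] in pixels, amid what is visible of it).
The state is a dict: "time": time; "qpos": joint angles; "qd": joint speeds; "tau": joint torques, N m; "tcp_pos": TCP position; "eef_rot": TCP orientation; "contact_force": force on the tool from outside, world axes, zero at the start; "wrist_torque": the same for the moment, N m; "width": finger opening in m; "gripper_force": force on a finger pad.
Only numpy, scipy, OpenCV 4.12 (cv2) and the standard library are available. Lean on these libraries where they do the work, as an engineer would, in place of code of your own. Each camera call takes 0.05 s, during which the arm holds its last target. There are 200 camera calls.

TASK

The blue cover of the grey control box is snapped shut. Pick up the red-handled screwdriver, put its blade into the slot in the front of the box under the cover's edge and lever the cover up until the catch gives way, then swing the cover up until it stands fully open by itself. Lay the screwdriver back down on the blue mat where it lay and leave the timer, soap bar and cup around the box where they are.

Things in the scene. Friction and masses are not known exactly. Their poses are not given: they have to be found in the camera images.
- control_box: Grey control box, fixed to the table, 130 mm deep (its x) x 150 mm wide (its y) x 107 mm high with its cover; origin at the centre of its underside; its front, with the slot, faces its own -x (roughly towards the robot). Hollow, walls 4 mm, rim of the walls at z = 100 mm; free for 60 mm below the slot inside. Inside, the sprung catch and the cover's noses sit 10 to 21 mm behind the front face, but only to the sides, 20 mm or more from the middle of the slot.
- pry_slot (a point): Centre of the mouth of the pry slot in the box's front face: 20 mm wide, 10 mm high (z = 90 to 100 mm), centred on the box's width, open through the 4 mm wall into the hollow; its top is the underside of the cover, its lower edge is the fulcrum. Axes as control_box: the blade goes in along +x. An orange mark lies on the cover above it.
- cover_hinge (a point): Middle of the cover's hinge line, along the upper back edge of the box, at z = 100 mm, 130 mm behind the front face. Its axes turn with the cover.
- cover_front (a point): Middle of the lower front edge of the cover, 130 mm from the hinge line, flush with the box's front face when shut; moves with the cover.
- cover (a joint): Hinge of the blue plastic cover (130 x 150 mm, 7 mm thick, 150 g), rad: 0 shut, grows as the front edge rises, stop at 1.6 (just past upright). A sprung catch holds it shut: lifting it takes about 8 N at the front edge or 11 N at 35 mm behind it, and the catch snaps over at about 0.04 rad; after that only the stiff hinge (about 0.16 N m) and its weight resist, and it stays where it is left.
- screwdriver: Loose screwdriver, 191 mm long, 70 g, lying on the mat with its blade pointing roughly away from the robot; origin under the middle of its length; its own -y is the way the blade points, z up. Fluted red handle from y = 0 to +96 mm, 24 mm wide and 25 mm high; straight steel shaft of 6 mm diameter from y = 0 to -96 mm. Its axis lies 12.5 mm above its underside.
- driver_mid (a point): Point on the screwdriver's axis in the middle of its length, where the shaft leaves the handle; axes as the screwdriver.
- driver_tip (a point): The tip of the screwdriver's blade, 96 mm from driver_mid.
- tool_mat: Dark blue silicone mat, fixed, 198 x 308 mm (its x, y), surface 9 to 11 mm above the table; origin at the centre of its underside. In front of the robot to its left; the screwdriver starts and ends on it.
- wash_timer: Loose washing timer, blue dial on a white foot, 66 mm across, 52 mm high; bystander. Origin under its centre.
- soap_bar: Loose white soap bar, 39 x 87 x 24 mm; bystander. Origin under its centre.
- dosing_cup: Loose translucent cup, 57 mm across, 49 mm high; bystander. Origin under its centre.

How it is judged:
On the way, in this order (a step that is already met when the one before it is completed fails the run):
1. the screwdriver's blade has levered the cover out of its catch (value of joint cover above 0.05 rad and contact force between screwdriver and cover above 0.3 N), for 0.1 s.
2. the cover has been swung open (value of joint cover above 1.25 rad), for 0.2 s.
At the end, for the whole second after the job is handed in: The cover stands open by itself (hinge at more than 1.25 rad, about 72 degrees or more) and is still; the screwdriver lies flat and still on the blue mat with the middle of its length over the mat, released (value of joint cover above 1.25 rad and velocity of joint cover between -0.1 and 0.1 rad/s and x of driver_mid in the frame of tool_mat between -0.095 and 0.095 m and y of driver_mid in the frame of tool_mat between -0.15 and 0.15 m and z of driver_mid in the frame of tool_mat below 0.035 m and angle between screwdriver's own y axis and vertical between 1.3 and 1.84 rad and linear speed of screwdriver below 0.05 m/s); the robot touches nothing.
It fails at once if the washing timer, the soap bar or the dosing cup is moved more than 30 mm (distance of any of wash_timer, soap_bar, dosing_cup from where it was at the start of the episode above 0.03 m).
It also fails if it takes over 56 s, if anything falls off the work surface, if the arm or the gripper's body presses on something with over 40 N, if the wrist force passes 120 N, or if a joint passes its speed limit or range.

## Working session

There is one attempt and no reset: what is moved stays moved. The work goes in short steps, each a Python script; the robot and the scene stay as the last script left them, time stands still between calls to the robot, and variables do not carry over. Pictures are saved under pics/ and viewed, at most 10 in all, crops included, and the job is handed in when it is done.

```bash
ls; mkdir -p pics; python3 - <<'E'
from station import ctrl, get_state, vision, models
import cv2,numpy as np
for n in ("scene","top"):
    im,d=vision.grab_frame(n); cv2.imwrite(f"pics/{n}0.png",im); np.save(f"pics/{n}0.npy",d)
    c=vision.camera_info(n); print(n,c["mtx"].round(1).tolist(),(-c["R"].T@c["t"]).round(3),c["R"].round(2).tolist())
print(get_state()); print(ctrl.pinch_z)
E
```

```text
pics
scene [[363.3, 0.0, 319.9], [0.0, 363.3, 191.8], [0.0, 0.0, 1.0]] [ 0.107 -0.72   0.844] [[0.79, -0.61, 0.01], [-0.43, -0.56, -0.71], [0.44, 0.55, -0.71]]
top [[393.9, 0.0, 321.2], [0.0, 393.9, 192.5], [0.0, 0.0, 1.0]] [ 0.519 -0.134  1.031] [[-0.02, -1.0, -0.01], [-1.0, 0.02, -0.08], [0.08, 0.01, -1.0]]
{'time': 0.1, 'qpos': array([-1.04949677,  0.50820658, -0.23752031,  1.50100521,  0.12567355,
        1.14885359, -0.15477497]), 'qd': array([ 0.0007818 , -0.00233072,  0.00122456, -0.0030057 ,  0.00052466,
        0.00069567,  0.00214961]), 'tau': array([-5.46102514e-03, -6.21836972e+01, -2.19478816e+00, -2.50205773e+01,
        1.26130896e-02,  7.79000984e-03,  3.34039100e-05]), 'tcp_pos': array([0.25234332, 0.57133398, 0.23055503]), 'eef_rot': array([-1.50966209e-04,  2.06398965e-01,  9.78467635e-01, -7.29375584e-04]), 'contact_force': array([ 0.75807944, -0.29797843, -0.22162269]), 'wrist_torque': array([ 0.00366787, -0.01495634, -0.02516451]), 'gripper_force': 0.0, 'width': 0.0856112136488231}
-0.0187
```

View pics/scene0.png

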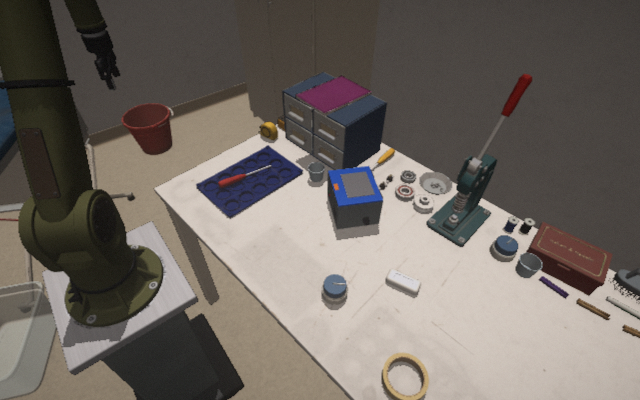

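View pics/top0.png

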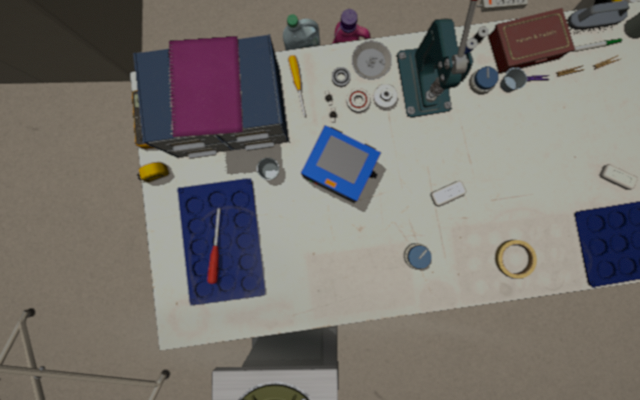

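The scene view shows the box with its orange mark at (338,183) and the screwdriver on the mat. In the top view the cover is centred at (341,165) with its mark at (331,184), and the screwdriver runs from the handle end (212,282) to the tip (218,209). Next I'll measure both.

```bash
cat > h.py <<'E'
import numpy as np, cv2
from scipy.spatial.transform import Rotation as Ro
from station import ctrl, get_state, vision, ticket, models
def cloud(n,d):
    c=vision.camera_info(n); v,u=np.mgrid[:400,:640]
    r=np.stack([u,v,np.ones_like(u)],-1)@np.linalg.inv(c["mtx"]).T
    return (r*d[...,None]-c["t"])@c["R"]
def onplane(n,uv,z):
    c=vision.camera_info(n); uv=np.atleast_2d(uv)
    r=np.c_[uv,np.ones(len(uv))]@np.linalg.inv(c["mtx"]).T@c["R"]; o=-c["R"].T@c["t"]
    return o+r*((z-o[2])/r[:,2])[:,None]
def quat(z,y):  # tool z, tool y
    z=np.array(z,float)/np.linalg.norm(z); y=np.array(y,float); y-=z*(y@z); y/=np.linalg.norm(y)
    return Ro.from_matrix(np.c_[np.cross(y,z),y,z]).as_quat(scalar_first=True)
E
python3 - <<'E'
from h import *
for n in ("scene","top"):
    im,d=vision.grab_frame(n); P=cloud(n,d)
    for t in ("screwdriver","control_box","cover","tool_mat","pry_slot","driver_tip"):
        for m in models.masks_of(n,t)[:2]:
            M=m["mask"]; 
            if m["p"]<.3: continue
            Q=P[M&(d>0)]; print(n,t,round(m["p"],2),np.round(m["point"]),M.sum(),np.median(Q,0).round(3),np.percentile(Q[:,2],[5,95]).round(3))
    hsv=cv2.cvtColor(im,cv2.COLOR_BGR2HSV)
    # cover: saturated blue, near z .107
    B=(hsv[...,1]>90)&(abs(P[...,2]-.105)<.015)&(abs(P[...,1]+.18)<.15)&(P[...,0]>.4)&(P[...,0]<.75)
    Bs=(abs(P[...,2]-.105)<.015)&(abs(P[...,1]+.18)<.13)&(abs(P[...,0]-.59)<.12)
    B=Bs
    k,l,st,_=cv2.connectedComponentsWithStats(B.astype(np.uint8)); i=1+np.argmax(st[1:,4]); B=l==i
    v,u=np.nonzero(B); XY=onplane(n,np.c_[u,v],.107)[:,:2]; rc=cv2.minAreaRect((XY*1000).astype(np.float32)); print(n,"cover rect",rc, cv2.boxPoints(rc).round().tolist(), np.median(P[B][:,2]))
    O=(hsv[...,0]>5)&(hsv[...,0]<20)&(hsv[...,1]>150)&B; v,u=np.nonzero(O); print("orange",len(u),onplane(n,[u.mean(),v.mean()],.107) if len(u) else 0)
    R=((hsv[...,0]<8)|(hsv[...,0]>172))&(hsv[...,1]>150)&(abs(P[...,1]-.13)<.2)&(P[...,0]>.2)&(P[...,0]<.6)&(P[...,2]<.06)&(P[...,2]>0)
    v,u=np.nonzero(R); XY=onplane(n,np.c_[u,v],.0225)[:,:2]; rc=cv2.minAreaRect((XY*1000).astype(np.float32)); print("red",len(u),rc,cv2.boxPoints(rc).round().tolist(),np.percentile(P[R][:,2],[5,50,95]))
im=cv2.imread("pics/top0.png")[120:320,130:410]; cv2.imwrite("pics/crop1.png",cv2.resize(im,None,fx=2.8,fy=2.8,interpolation=cv2.INTER_CUBIC))
E
```

```text
scene screwdriver 0.61 [237. 176.] 240 [0.426 0.141 0.025] [0.014 0.033]
scene control_box 0.67 [354. 199.] 2851 [ 0.639 -0.212  0.106] [0.018 0.11 ]
scene cover 0.56 [351. 185.] 1632 [ 0.656 -0.184  0.108] [0.105 0.11 ]
scene cover 0.49 [353. 195.] 2846 [ 0.638 -0.211  0.106] [0.018 0.11 ]
scene tool_mat 0.95 [250. 180.] 3597 [0.472 0.12  0.009] [0.001 0.013]
scene pry_slot 0.72 [356. 199.] 2832 [ 0.638 -0.212  0.106] [0.019 0.11 ]
scene driver_tip 0.55 [232. 179.] 243 [0.423 0.142 0.024] [0.01  0.033]
scene cover rect ((656.1972045898438, -184.13388061523438), (166.5420379638672, 135.1018524169922), 62.576927185058594) [[558.0, -227.0], [678.0, -289.0], [755.0, -141.0], [635.0, -79.0]] 0.10739698717040394
orange 17 [[ 0.61306738 -0.1516511   0.107     ]]
red 106 ((420.0517883300781, 147.27325439453125), (23.049602508544922, 88.4897689819336), 80.87725830078125) [[375.0, 143.0], [462.0, 129.0], [466.0, 152.0], [378.0, 166.0]] [0.02335489 0.0291789  0.03388102]
top screwdriver 0.7 [216. 260.] 386 [0.426 0.144 0.027] [0.004 0.033]
top control_box 0.75 [339. 166.] 3692 [ 0.658 -0.176  0.106] [0.076 0.109]
top cover 0.81 [343. 164.] 3436 [ 0.66  -0.176  0.107] [0.104 0.109]
top cover 0.53 [214. 262.] 321 [0.418 0.146 0.028] [0.019 0.033]
top tool_mat 0.79 [222. 240.] 8601 [0.481 0.13  0.007] [-0.001  0.012]
top pry_slot 0.83 [340. 165.] 3676 [ 0.657 -0.176  0.106] [0.066 0.109]
top driver_tip 0.87 [217. 266.] 309 [0.418 0.145 0.028] [0.019 0.033]
top cover rect ((661.7694091796875, -176.5870819091797), (148.5079803466797, 133.24911499023438), 62.24134826660156) [[568.0, -211.0], [686.0, -273.0], [755.0, -142.0], [637.0, -80.0]] 0.10653523291976735
orange 29 [[ 0.61346663 -0.15023038  0.107     ]]
red 287 ((420.25030517578125, 149.64932250976562), (22.9826602935791, 90.83924865722656), 86.70379638671875) [[374.0, 141.0], [465.0, 136.0], [466.0, 159.0], [376.0, 164.0]] [0.02267954 0.02834845 0.0334278 ]
```

View pics/crop1.png

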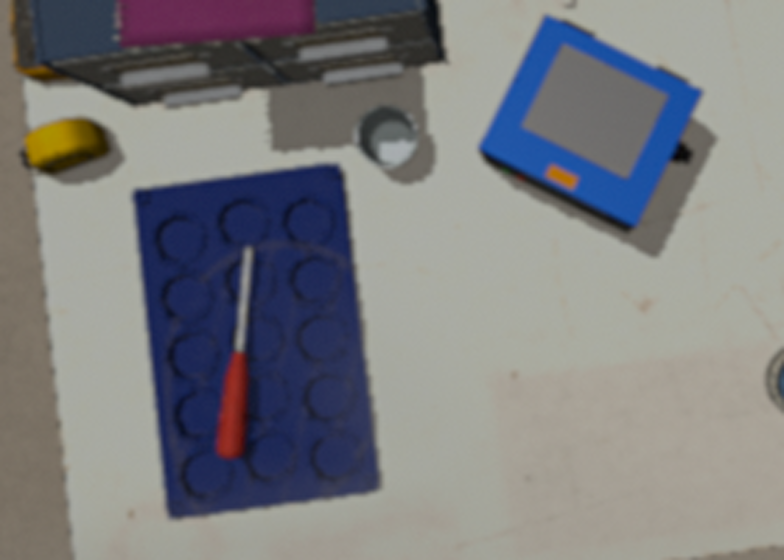

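Crop: the handle end is at (229,457), handle/shaft junction at (240,352) and blade tip at (249,247). The cover's orange mark sits at (562,177) on the front edge. Next I'll grasp the handle 25 mm behind the junction.

```bash
cat >> h.py <<'E'
px=lambda c,r:[130+(c+.5)/2.8-.5,120+(r+.5)/2.8-.5]
H,M,T=onplane("top",[px(229,457),px(240,352),px(249,247)],.0225)
ax=(T-H)/np.linalg.norm(T-H)            # blade direction on mat
mid=(H+T)/2; mid=mid+ax*np.dot(M-mid,ax)*.5
G=mid-ax*.025; GZ=.0135                 # grasp point (xy), tcp z
def q_for(b,pitch=0,flip=1):            # tool for blade heading b (horizontal), pitched tip-up
    b=np.array([b[0],b[1],0])/np.hypot(b[0],b[1]); up=np.array([0,0,1.])
    return quat(-up*np.cos(pitch)+b*np.sin(pitch), flip*np.cross(up,b))
a=np.arctan2(-.465,.885); bx=np.array([np.cos(a),np.sin(a),0]); front=np.array([.6043,-.1464,0])
E
python3 - <<'E'
from h import *
print(H,M,T,np.linalg.norm(T-H),np.degrees(np.arctan2(ax[1],ax[0])),G)
q0=get_state()["qpos"]
for f in (1,-1):
    print(f,np.round(ctrl.ik([G[0],G[1],GZ],q_for(ax,0,f)),2))
    for P,b,p in ((front-bx*.086+[0,0,.09],bx,0),(front-bx*.083+[0,0,.05],bx,.4),(front+bx*.012+[0,0,.14],bx,.4)):
        r=ctrl.ik(P,q_for(b,p,f)); print(r if r is None else np.round(r,2))
E
```

```text
[0.37299835 0.15342179 0.0225    ] [0.46697741 0.14370046 0.0225    ] [0.56236524 0.13567278 0.0225    ] 0.19019686134986408 -5.354585331411714 [0.4424811 0.1469093 0.0225   ]
1 [-0.25  0.59 -0.19  2.16  0.26  0.41  0.84]
[ 0.15  0.53  0.01  1.91 -0.01  0.7   1.25]
[ 0.48  0.59 -0.63  2.3   1.63  0.52 -0.46]
[0.04 0.46 0.13 1.99 0.23 0.33 1.02]
-1 [-0.56  0.61  0.27  2.17 -0.39  0.42 -1.64]
[-0.32  0.65  0.75  1.92 -0.61  0.81 -1.28]
[ 0.35  0.55 -0.45  2.3   1.66  0.41  2.64]
[-0.37  0.56  0.75  2.   -0.75  0.41 -1.17]
```

```bash
cat >> h.py <<'E'
TAU=-.3                                  # tool pitch when the driver is level
DEL=.008/np.cos(TAU)                     # TCP beyond the driver's axis along tool z
def drv(tip,b,pitch,L=.121):             # TCP pose that puts the blade tip there with tip-up pitch
    b=np.array([b[0],b[1],0])/np.hypot(b[0],b[1]); up=np.array([0,0,1.])
    d=b*np.cos(pitch)+up*np.sin(pitch); p=pitch+TAU
    return np.array(tip)-d*L+DEL*(-up*np.cos(p)+b*np.sin(p)), q_for(b,p)
E
python3 - <<'E'
from h import *
tip0=mid+ax*.096; 
p,q=drv(tip0,ax,0); print(p)
ctrl.movep(p+[0,0,.12],q); ctrl.movel(p+[0,0,.03],q,.25); ctrl.movel(p,q,.06)
s=get_state(); print(s["time"],s["tcp_pos"],s["contact_force"])
ctrl.close_gripper(100); s=get_state(); print(s["time"],s["width"],s["gripper_force"],s["contact_force"],s["qpos"].round(2))
ctrl.movel(p+[0,0,.14],q,.2)
s=get_state(); print(s["time"],s["width"],s["tcp_pos"])
im,d=vision.grab_frame("top"); cv2.imwrite("pics/lift.png",cv2.resize(im[120:320,130:410],None,fx=2.8,fy=2.8))
for P,b,pt in ((front-bx*.05+[0,0,.0955],bx,0),(front+bx*.038+[0,0,.0955],bx,0),(front+bx*.038+[0,0,.11],bx,.4),(front+bx*.123+[0,0,.192],bx,.4)):
    r=ctrl.ik(*drv(P,b,pt)); print(r if r is None else np.round(r,2))
E
```

```text
[0.44001721 0.14714023 0.0145    ]
3.7 [0.43991892 0.14713197 0.01437634] [-0.22775243  0.4876644  -0.63755217]
4.3417 0.01728714851985623 97.85468981732265 [-0.53675349 -1.46071747  5.56584735] [-0.14  0.7  -0.24  1.92  0.04  0.81  1.11]
5.1917 0.016885614259607804 [0.43948075 0.14688785 0.15367826]
[ 0.24  0.58 -0.12  1.88 -0.04  0.97  1.25]
[ 0.27  0.68 -0.1   1.65 -0.03  1.1   1.28]
[ 0.17  0.56 -0.04  2.    0.12  0.49  1.12]
[ 0.23  0.55 -0.06  1.7   0.09  0.79  1.2 ]
```

View pics/lift.png

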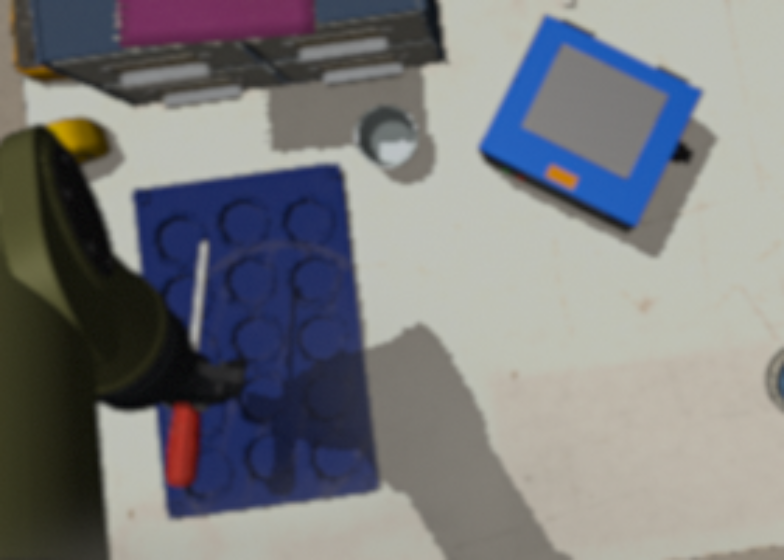

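The lifted driver shows its tip at (204,242) and handle end at (180,486). I'll compare that with the expected pose, using the scene camera for pitch.

```bash
cat >> h.py <<'E'
def proj(n,X):
    c=vision.camera_info(n); y=(c["R"]@np.array(X)+c["t"]); y=c["mtx"]@y; return y[:2]/y[2]
E
python3 - <<'E'
from h import *
t=mid+ax*.096+[0,0,.14]; h=t-ax*.191; m=t-ax*.096
for X in (t,m,h): u=proj("top",X); print((u-[130,120])*2.8, proj("scene",X))
im,d=vision.grab_frame("scene"); P=cloud("scene",d)
u=proj("scene",m).astype(int); x0,y0=u-[50,40]; print(x0,y0)
cv2.imwrite("pics/lift_s.png",cv2.resize(im[y0:y0+75,x0:x0+100],None,fx=8,fy=8,interpolation=cv2.INTER_CUBIC))
im,dt=vision.grab_frame("top"); Pt=cloud("top",dt)
# tops of driver surface along axis in top view
S=(Pt[...,2]>.13)&(abs((Pt[...,:2]-m[:2])@np.array([-ax[1],ax[0]]))<.012)
s=(Pt[S]-m)@ax
for lo in np.arange(-.1,.11,.02):
    k=(s>lo)&(s<lo+.02)
    if k.sum(): print(round(lo,2),k.sum(),np.median(Pt[S][k],0).round(4))
E
```

```text
[200.91452    238.53295873] [266.63913048 130.43898058]
[188.87128711 360.70092787] [238.58748814 140.09885616]
[176.74975147 483.66320925] [208.94969352 150.30493982]
188 100
-0.1 70 [0.3801 0.1492 0.1686]
-0.08 95 [0.3984 0.148  0.1686]
-0.06 96 [0.4175 0.1453 0.1665]
-0.04 57 [0.4348 0.1475 0.1683]
-0.02 46 [0.4526 0.1383 0.3232]
0.0 47 [0.4836 0.139  0.5874]
0.02 213 [0.4989 0.1428 0.5725]
0.04 286 [0.5178 0.1415 0.5706]
0.06 269 [0.5368 0.137  0.5599]
0.08 280 [0.5575 0.1366 0.5371]
0.1 215 [0.5751 0.1336 0.5279]
```

View pics/lift_s.png

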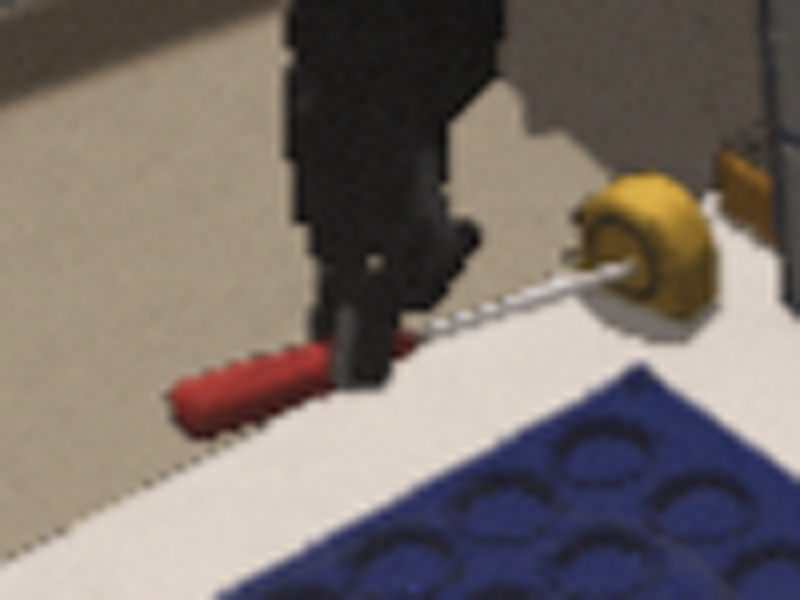

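Scene crop: the tip is at (632,267), the junction at (413,337) and the handle end at about (183,405), slightly lower than expected. I'll triangulate from both views.

```bash
python3 - <<'E'
from h import *
def tri(ut,us):
    A=[];
    Ps=[]
    for n in("top","scene"):
        c=vision.camera_info(n); Ps.append(c["mtx"]@np.c_[c["R"],c["t"]])
    X=cv2.triangulatePoints(Ps[0],Ps[1],np.array(ut,float),np.array(us,float)); return (X[:3]/X[3]).ravel()
sc=lambda c,r:[188+(c+.5)/8-.5,100+(r+.5)/8-.5]
t=tri(px(204,242),sc(632,267)); h=tri(px(180,485),sc(180,405))
print(t,h,np.linalg.norm(t-h)); e=mid+ax*.096+[0,0,.14]; print(e,e-ax*.191)
# calibration check: orange mark both views
im,d=vision.grab_frame("top");print(get_state()["time"])
t2=tri(proj("top",[.6135,-.1502,.107]),proj("scene",[.6131,-.1517,.107])); print("orange",t2)
E
```

```text
[0.56169007 0.13666204 0.15278792] [0.37380287 0.15028075 0.16471286] 0.18875717926590174
[0.56295309 0.13561768 0.1625    ] [0.37278656 0.15344164 0.1625    ]
5.3917
orange [ 0.61386633 -0.15038193  0.10549624]
```

```bash
sed -i 's/^TAU=-.3 .*/TAU=-.24/; s/^DEL=.*/DEL=.0078/' h.py; cat >> h.py <<'E'
def go(depth,z,pitch,v=.1,lat=0):
    by=np.array([-bx[1],bx[0],0]); p,q=drv(front+bx*depth+by*lat+[0,0,z],bx,pitch); ctrl.movel(p,q,v)
E
python3 - <<'E'
from h import *
p,q=drv(front-bx*.06+[0,0,.16],bx,0); ctrl.movep(p,q)
go(-.025,.095,0,.15)
s=get_state(); print(s["time"],s["tcp_pos"],s["width"])
a,b=proj("scene",front+[0,0,.095]),proj("top",front+[0,0,.107]); print(a,b,proj("scene",front-bx*.025+[0,0,.095]),proj("top",front-bx*.025+[0,0,.095]))
out=[]
for n,c in (("scene",a),("top",b)):
    im,d=vision.grab_frame(n); x,y=(c-[40,32]).astype(int); print(n,x,y)
    out.append(cv2.resize(im[y:y+50,x:x+66],None,fx=6,fy=6,interpolation=cv2.INTER_CUBIC))
cv2.imwrite("pics/pre.png",np.hstack(out))
E
```

```text
6.8833 [ 0.47331139 -0.07675716  0.0875553 ] 0.017347852926303815
[331.9841181  189.55691348] [328.59082998 186.48726463] [323.60274943 190.56001964] [323.83557455 196.29472515]
scene 291 157
top 288 154
```

View pics/pre.png

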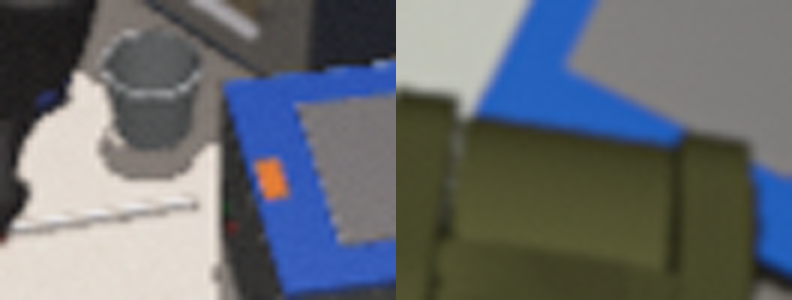

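Scene crop: the tip is at (197,205), i.e. pixel (323.4,190.7), against the predicted (323.6,190.6). It's well aligned, so I'll insert it in steps and watch the force.

```bash
python3 - <<'E'
from h import *
f0=get_state()["contact_force"]
for dep in (-.012,-.004,.002,.008,.016,.026,.038):
    go(dep,.0952,0,.06); s=get_state(); f=s["contact_force"]-f0
    print(dep,round(s["time"],2),f.round(2),(f@bx).round(2))
    if f@bx<-6 or abs(f[2])>10: print("STOP"); break
E
```

```text
-0.012 7.35 [ 0.28 -0.61  0.63] 0.53
-0.004 7.63 [-0.01 -0.31  0.57] 0.14
0.002 7.88 [0.39 0.44 1.37] 0.14
0.008 8.13 [-0.43 -0.64  0.95] -0.08
0.016 8.42 [ 0.25 -0.52  1.09] 0.46
0.026 8.73 [-0.32 -0.92  1.06] 0.14
0.038 9.08 [-0.22  0.42  0.29] -0.39
```

It went in without contact. Now I'll lever about the slot's lower edge.

```bash
python3 - <<'E'
from h import *
c,d0=vision.grab_frame("scene")
f0=get_state()["contact_force"]
for ph in (.08,.16,.24,.32,.40,.46):
    s_=.039; go(-.003*np.sin(ph)+s_*np.cos(ph), .0895+.003*np.cos(ph)+s_*np.sin(ph), ph,.06)
    s=get_state(); print(ph,round(s["time"],2),(s["contact_force"]-f0).round(2),s["wrist_torque"].round(2),s["width"])
im,d=vision.grab_frame("scene"); P=cloud("scene",d)
cv2.imwrite("pics/lev.png",cv2.resize(im[140:240,270:400],None,fx=6,fy=6,interpolation=cv2.INTER_CUBIC))
B=(P[...,2]>.09)&(abs((P[...,:2]-front[:2])@bx[:2]-.065)<.06)&(abs((P[...,:2]-front[:2])@np.array([-bx[1],bx[0]]))<.065)
Q=P[B]; A=np.c_[(Q[:,:2]-front[:2])@bx[:2],np.ones(len(Q))]; print("slope",np.linalg.lstsq(A,Q[:,2],rcond=None)[0])
E
```

```text
0.08 9.44 [ 0.88  0.48 -0.7 ] [-0.08 -0.11 -0.03] 0.01709075496813187
0.16 9.7 [ 3.04 -2.84  6.56] [-0.44 -0.39 -0.08] 0.017340180835952172
0.24 9.96 [-3.2   1.85 -0.8 ] [0.42 0.78 0.05] 0.017118778110162134
0.32 10.22 [-0.32  0.07 -0.14] [ 0.14  0.34 -0.02] 0.016665136007441888
0.4 10.47 [ 0.36 -0.37 -0.4 ] [ 0.08  0.14 -0.01] 0.017151568666741262
0.46 10.72 [-0.39 -0.15 -0.5 ] [0.13 0.25 0.01] 0.01729292754772419
slope [-0.14373207  0.12687202]
```

View pics/lev.png

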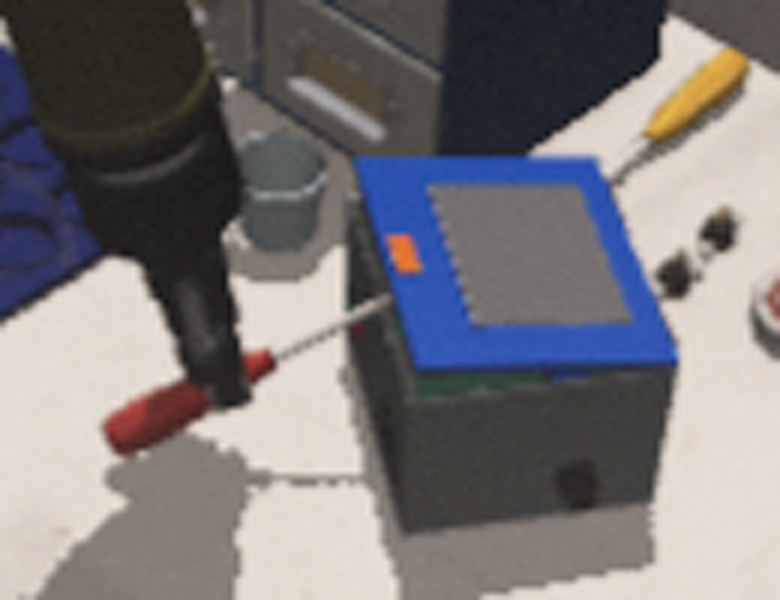

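The cover is out of its catch, with a measured slope of 0.14 rad and the blade visible under it. Next I'll swing it open on an arc about the hinge.

```bash
python3 - <<'E'
from h import *
f0=get_state()["contact_force"]
for th in np.linspace(.2,1.5,10):
    r=.092; go(.13-r*np.cos(th),.1+r*np.sin(th)-.003, .44,.1)
    s=get_state(); print(round(th,2),round(s["time"],2),(s["contact_force"]-f0).round(2),s["wrist_torque"].round(2))
    if np.linalg.norm(s["contact_force"]-f0)>20: print("STOP");break
ctrl.pause(.3)
im,d=vision.grab_frame("scene"); 
cv2.imwrite("pics/open.png",cv2.resize(im[100:250,250:450],None,fx=4,fy=4,interpolation=cv2.INTER_CUBIC))
E
```

```text
0.2 11.03 [ 0.92 -0.59 -1.53] [ 0.18  0.3  -0.01]
0.34 11.31 [-0.82 -0.31 -0.73] [ 0.16  0.37 -0.06]
0.49 11.59 [-0.13  0.36 -0.57] [0.07 0.31 0.01]
0.63 11.88 [-0.99  0.24 -0.72] [0.18 0.27 0.  ]
0.78 12.16 [-0.37  0.4   0.61] [ 0.07  0.21 -0.03]
0.92 12.44 [-1.74  1.43  0.49] [0.1  0.19 0.04]
1.07 12.72 [-0.85  1.23  0.36] [0.11 0.24 0.06]
1.21 13.01 [-0.14  1.21 -0.02] [ 0.15  0.25 -0.06]
1.36 13.29 [-0.68  0.7   0.26] [0.08 0.18 0.03]
1.5 13.57 [-0.86  0.62  0.55] [ 0.09  0.26 -0.03]
```

View pics/open.png

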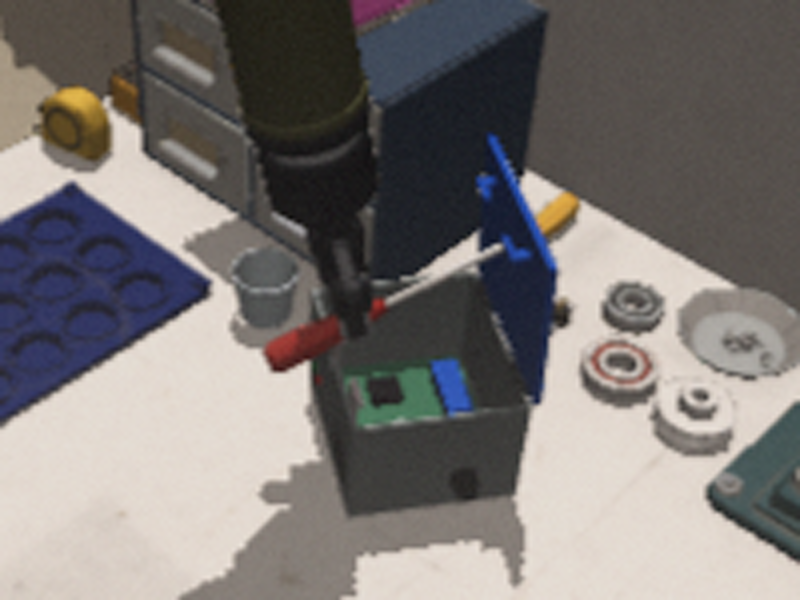

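The cover stands upright, at crop (515,270). I'll retreat and lay the driver back.

```bash
python3 - <<'E'
from h import *
go(-.01,.2,.3,.2)
go(-.06,.2,0,.2)
tip0=mid+ax*.096; p,q=drv(tip0,ax,0)
ctrl.movep(p+[0,0,.12],q); ctrl.movel(p+[0,0,.02],q,.2)
f0=get_state()["contact_force"]
for dz in (.008,.005,.003,.0015,.0005):
    ctrl.movel(p+[0,0,dz],q,.04); s=get_state(); f=s["contact_force"]-f0; print(dz,f.round(2),s["tcp_pos"][2])
    if f[2]>2: break
ctrl.ungrasp(); s=get_state(); tz=Ro.from_quat(s["eef_rot"],scalar_first=True).as_matrix()[:,2]
ctrl.movel(s["tcp_pos"]-tz*.06,q,.1); ctrl.movel(s["tcp_pos"]-tz*.06+[-.05,.05,.15],q,.25); ctrl.pause(.3)
im,d=vision.grab_frame("scene"); P=cloud("scene",d)
cv2.imwrite("pics/end.png",cv2.resize(im[100:300,160:440],None,fx=2.8,fy=2.8,interpolation=cv2.INTER_CUBIC))
u=(P[...,:2]-front[:2])@bx[:2]; v=(P[...,:2]-front[:2])@np.array([-bx[1],bx[0]])
B=(P[...,2]>.125)&(P[...,2]<.21)&(abs(v)<.06)&(abs(u-.12)<.07)
A=np.c_[P[B][:,2],np.ones(B.sum())]; m=np.linalg.lstsq(A,u[B],rcond=None)[0]; print("cover angle",np.pi/2+np.arctan(m[0]),B.sum(),get_state()["time"],get_state()["contact_force"])
E
```

```text
0.008 [ 0.76 -0.71 -1.34] 0.022956284351190074
0.005 [ 1.21 -0.01 -0.3 ] 0.0198312991434581
0.003 [ 0.67 -0.32 -0.54] 0.017869410405500212
0.0015 [ 1.36 -0.35  2.89] 0.016561973954977625
cover angle 1.5211151017908782 289 20.5917 [-0.73121273  0.62291537 -0.26444003]
```

View pics/end.png

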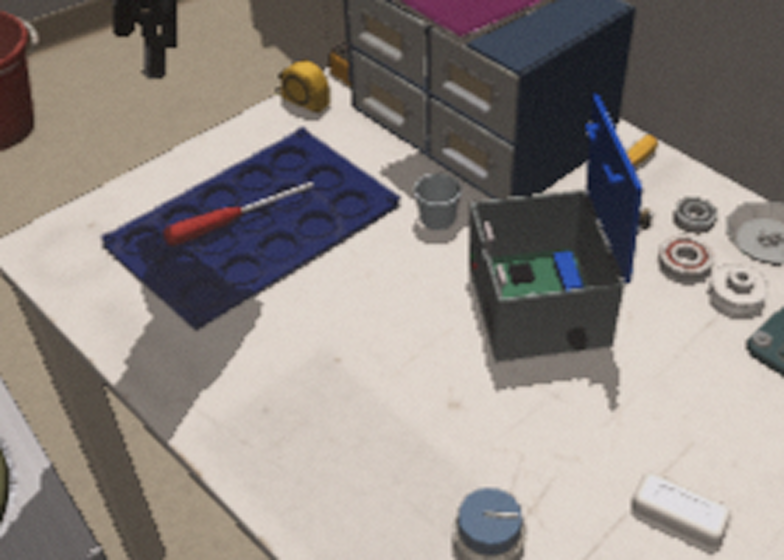

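The driver lies flat on the mat, from (170,235) to (312,184), and is released. The cover stands open at about 1.52 rad, and the timer, soap bar and cup are in place.

```bash
python3 -c "
from h import *
print(ticket.close_job())"
```

```text
the job is handed in; nothing more can be done
None
```

The job is handed in: the cover was levered out of its catch and stands open by itself at about 1.52 rad, the screwdriver lies released on the mat where it was, and the timer, soap bar and cup were not touched. The clock read about 21 s of the 56 s allowed; no verdict came back on hand-in.

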